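# Press the fresh label on a closed seal box

### The arm

A 6-joint arm with a two-finger parallel gripper is mounted at the origin on a cart in front of the work surface, level with it; the furniture and walls round the work are solid. World frame = base frame: x ahead of the robot, y to its left, z up, the work surface at z = 0. Lengths are in m, angles in rad, forces in N, time in s.
With the tool pointing down it reaches from about 0.425 to 0.95 m from the base axis. Payload 3.5 kg.
Tool frame: the origin (TCP) lies midway between the tips of the shut fingers; the grasp point (between the pads) lies 19 mm behind it; z points along the fingers, y is the line along which they close (so a half turn about z gives the same grasp; the last joint's range is limited). The gripper opens to 85 mm and grips with 20 to 120 N. Pads are 22 mm wide; open, the fingers measure 114 mm over their backs; the gripper's body (76 mm by 85 mm) begins 54 mm behind the grasp point. The pads swing forward as they close: fully open they stand 13 mm farther back than shut.
Start: joints at [1.135, 0.286, 1.577, -0, 1.279, -0.15], TCP at [0.19, 0.648, 0.231] pointing down, gripper open.
Joint ranges: [-2.77, 2.77], [-0.9, 2.22], [0.21, 2.48], [-1.53, 4.67], [0.24, 2.81], [-2.84, 2.84]. Speed limits (rad/s): [2.79, 2.79, 3.14, 3.14, 3.14, 3.14].

### API

Orientations are given as a unit quaternion [x, y, z, w].
In Python, from plant import get_state, read_camera, ctrl gives the robot as it stands.
- The arm moves only by the shell command python3 -m crank 'ROWS' [FORCE]. ROWS is JSON, a list of rows, each a list of 3 entries, a list of its own where there are three numbers: the shift along the tool's x, y, z in mm, then the turn about the tool's z in degrees, then the closure in counts, from 0 (fully open) to 255 (shut). In form: [[[tx, ty, tz], yaw, claw], ...]. A call has 1 to 10 rows; each row is the pose to reach, as a shift and turn from the pose commanded when the call began, along the tool's axes at that moment; what a row does not reach only later rows make up. A row lasts 1/10 s, in which the tool goes at most 50 mm and 8.59 degrees, less where a joint would pass 70% of its speed; a pose out of reach is approached as far as the arm can. A call with a gripper value outside its range is refused whole. The fingers move at their own pace and stop on an object; FORCE is the grip in N (left out, the last holds). Time passes only in rows, so rows that repeat a pose let the fingers close. It gives the time, the measured TCP pose, the force, the opening and the grip force at its end, in the units of the state.
- get_state(): the state, without advancing time (a new reading comes with each control period).
- read_camera(name): name is "side" or "top"; returns a dict with "frame" (384x512x3 uint8, blue, green, red), "range_z" (384x512 float32, m along the optical axis (not along the pixel's ray), 0 where there is no reading), "vfov" (degrees; the focal length in pixels is half the picture's height over the tangent of half this angle, whatever the lens; pixels are square), "cx", "cy" (the principal point, pixels), "k1" (the pictures are not rectified: a ray, as slopes to the right and down, at radius r is drawn at 1 + k1 r^2 times it, then the intrinsics apply), "origin" and "orientation" of the camera in the world. Camera axes: x right, y down, z forward; pixel columns grow to the right and rows downward; lengths in m; the calibration is good to about 2 mm. A picture is of the moment at which its call begins.
- ctrl.sign_off(): hands the job in; it is judged then, once.
The state is a dict: "time": time; "qpos": joint angles; "dq": joint speeds; "joint_efforts": joint torques, N m; "eef_pos": TCP position; "tcp_rot": TCP orientation; "contact_force": force on the tool from outside, world axes, zero at the start; "wrist_torque": the same for the moment, N m; "opening": opening from 0.0 (shut) to 1.0 (fully open); "finger_force": force on a finger pad.
Only numpy, scipy, OpenCV 4.12 (cv2) and the standard library are available. Lean on these libraries where they do the work, as an engineer would, in place of code of your own. Each camera call takes 0.05 s, during which the arm holds its last target. There are 200 camera calls.

### The job

The label on the lid of the brocade seal box has just been glued. Lower the open lid until the box is fully shut, without slamming it; then lift the sprung label press out of its stand and set its rubber foot on the red dot of the label, press upright, leaning on it only gently so that the sprung foot goes about half-way in. Finish while still holding the press there with the gripper, and leave the paste pot, the lion figure and the orange seal where they stand.

Things in the scene. Friction and masses are not known exactly. Their poses are not given: they have to be found in the camera images.
- gift_box_lid (a joint): lid angle, rad: 0 shut, 1.57 straight up, 1.9 leaning back to its stop. A stiff hinge: the lid stays at any angle and takes about 0.06 N m (1 N at the front edge) to move
- lid_hinge (a point): middle of the hinge line, at the back lower edge of the lid, 29 mm above the table. Axes turn with the lid (about +y by the joint value); y lies along the hinge; when shut x points from front to back and z up. In these axes the lid fills x = -85 to 0, y = -54 to 54 mm and its flat outer top is at z = 24 mm
- lid_edge (a point): middle of the front edge of the lid's outer top face: 85 mm before the hinge and 24 mm out in lid_hinge's axes. 53 mm above the table when shut; the topmost part when the lid stands open. Same axes as lid_hinge
- red_dot (a point): centre of the red dot (12 mm across) on the cream paper label (34 x 46 mm) on the lid's outer top face: x = -53, y = +14, z = 24 mm in lid_hinge's axes; z is the lid's outward normal, up when shut. With the lid open the dot is on the far side
- press_handle (a point): middle of the press's square wooden handle, where to grip it: 20 x 20 mm, flats along its x and y, from 36 mm below to 30 mm above this point, then a 6 mm brass cap. z points up the handle. A brass collar (32 mm across, underside 42 mm below this point) rests on the stand's top, 45 mm above the table
- press_tip (a point): centre of the underside of the press's black rubber foot (13 mm across), 30 mm below the collar and 72 mm below the handle's middle when not pressed; hidden in the stand at the start
- press_foot (a joint): how far the sprung foot is pushed into the press, m: 0 out, 0.012 fully in. Spring force about 1.6 N at the start of travel, 4 N half-way, 6.4 N at the end stop
- label_press: the loose sprung label press, upright in its stand; origin at the centre of the collar's underside, 42 mm below press_handle. About 80 g. The stand is a fixed dark wooden block, 74 mm square, with a wide round hole; lift the press straight up by 40 mm to clear it
- gift_box: the fixed brown brocade box, 84 mm deep (x, front to back) by 108 mm wide (y, along the hinge), 53 mm high when shut: base 28 mm, lid 24 mm, walls 3 mm. Origin under its centre on the table; hinge line 45 mm behind the origin. A pink seal stick lies inside, clear of the lid
- paste_pot: closed round red paste pot with a pale top, 44 mm across, 19 mm high, loose; origin under its centre; leave it alone
- lion: pale green stone lion figure, 35 x 42 x 62 mm high, loose; origin under its centre; leave it alone
- orange_seal: orange seal blank standing upright, 36 x 36 x 74 mm high, loose; origin under its centre; leave it alone
Mind the look-alikes: they are no part of the job. Leave any green, pink or purple look-alike of the label_press alone.

How it is judged:
By the outcome, as a careful person would: the job done as asked, in the order asked, and still so for the second after the job is handed in, while the arm keeps its last pose, push and grip.
It also fails if it takes over 61 s, if anything falls off the work surface, if the arm or the gripper's body presses on something with over 40 N, if the wrist force passes 120 N, or if a joint passes its speed limit or range.

## Working session

There is one attempt and no reset: what is moved stays moved. The work goes in short steps, Python scripts to look and compute and a shell command to move; the robot and the scene stay as the last step left them, time stands still between calls to the robot, and variables do not carry over. Pictures are saved under pics/ and viewed, at most 12 in all, crops included, and the job is handed in when it is done.

```bash
mkdir -p pics; ls
cat > h.py <<'E'
import numpy as np, cv2
from plant import get_state, read_camera, ctrl
from scipy.spatial.transform import Rotation as R
def snap(name,tag):
    c=read_camera(name); np.savez(f'pics/{tag}.npz',**c); cv2.imwrite(f'pics/{tag}.png',c['frame']); return c
def load(tag): return dict(np.load(f'pics/{tag}.npz'))
def pts(c):
    h,w=c['range_z'].shape; f=h/2/np.tan(np.radians(float(c['vfov']))/2)
    K=np.array([[f,0,float(c['cx'])],[0,f,float(c['cy'])],[0,0,1]])
    u,v=np.meshgrid(np.arange(w),np.arange(h))
    p=cv2.undistortPoints(np.stack([u,v],-1).reshape(-1,1,2).astype(float),K,np.array([float(c['k1']),0,0,0])).reshape(h,w,2)
    z=c['range_z'].astype(float)
    P=np.dstack([p*z[...,None],z])
    q=np.array(c['orientation']); M=R.from_quat(q).as_matrix() if q.size==4 else q.reshape(3,3)
    W=P@M.T+c['origin']; W[z==0]=np.nan
    return W
E
python3 - <<'E'
from h import *
for n in('side','top'):
    c=snap(n,n+'0'); print(n,c['origin'],c['orientation'],c['vfov'],c['k1'])
s=get_state(); print(s)
a=[cv2.imread(f'pics/{n}0.png') for n in('side','top')]
E
```

```text
pics
side [-0.35099262 -0.08182215  1.0935628 ] [ 0.6848786  -0.64587194  0.22631099 -0.25014813] 42.6841911966901 -0.01692505831922803
top [ 0.33110323 -0.04314189  1.19150997] [ 0.71152187 -0.69915853  0.05098359 -0.04811077] 54.3123858648749 -0.09857265082167768
{'time': 0.1, 'qpos': array([ 1.13497624e+00,  2.87121717e-01,  1.57804781e+00, -6.28816040e-06,
        1.27858887e+00, -1.49998025e-01]), 'dq': array([ 0.00135752, -0.00228718, -0.00450773, -0.00037073,  0.00116595,
       -0.00221665]), 'joint_efforts': array([ 8.27353379e-04, -4.07292938e+01, -2.93700743e+01, -1.51544386e-04,
        3.42794061e-03, -2.08642251e-05]), 'eef_pos': array([0.19003004, 0.64707508, 0.23004641]), 'tcp_rot': array([ 1.42424084e-01,  9.89805136e-01, -1.03761563e-03, -3.09784195e-04]), 'contact_force': array([-0.10273957,  0.57736199,  0.18693775]), 'wrist_torque': array([-0.02406624,  0.05141858,  0.005345  ]), 'finger_force': 0.0, 'opening': 0.998953561264155}
```

View pics/top0.png

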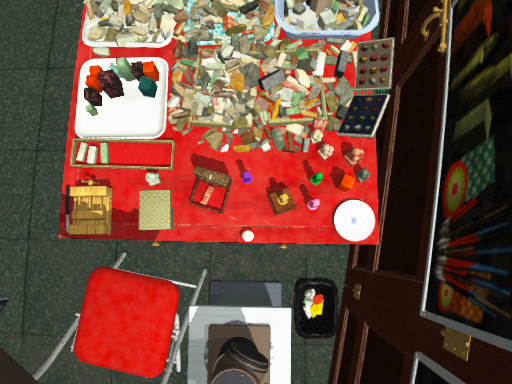

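View pics/side0.png

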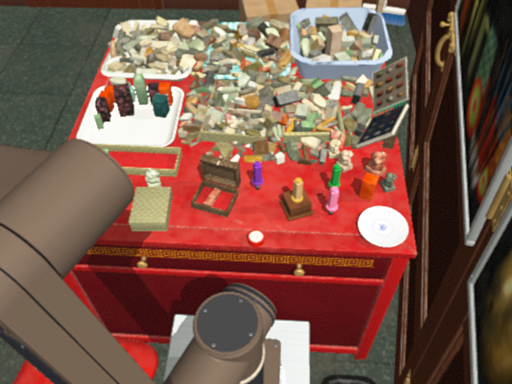

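Top view: open box at (210,188); the brown stand with a wooden press at (281,200). The candidates are purple (247,177), green (317,179), pink (314,204) and wood (281,200). The wooden one in the dark stand fits the description. Confirming in an enlarged crop.

Run:
```python
from h import *
t=load('top0')['frame'][140:250,180:370]; s=load('side0')['frame'][140:250,180:370]
im=np.vstack([cv2.resize(x,(760,440)[:2],interpolation=cv2.INTER_CUBIC)[:300] if 0 else cv2.resize(x,(518,300),interpolation=cv2.INTER_CUBIC) for x in(t,s)])
cv2.imwrite('pics/crop0.png',im)
W=pts(load('top0')); 
for n,(u,v) in dict(stand=(281,200),table=(262,210),pot=(248,236),purple=(247,177)).items(): print(n,W[v,u].round(4))
m=(W[...,2]>.005)&(W[...,2]<.2)&(W[...,0]>.35)&(W[...,0]<.8)&(abs(W[...,1])<.35)
n,l,st,ce=cv2.connectedComponentsWithStats(m.astype(np.uint8))
for i in range(1,n):
    if st[i,4]>25:
        q=W[l==i]; print(ce[i].round(),st[i,4],q.min(0).round(3),q.max(0).round(3))
```

```text
stand [ 0.4749 -0.1208  0.0881]
table [ 4.53e-01 -6.64e-02  2.00e-04]
pot [ 0.3688 -0.0236  0.019 ]
purple [ 0.5399 -0.0186  0.1023]
[256. 123.] 6869 [ 0.64  -0.35   0.005] [0.8   0.35  0.086]
[158. 155.] 415 [0.577 0.225 0.005] [0.672 0.35  0.037]
[325. 151.] 175 [ 0.621 -0.29   0.005] [ 0.664 -0.24   0.069]
[350. 155.] 127 [ 0.61  -0.35   0.005] [ 0.65  -0.328  0.08 ]
[157. 154.] 39 [0.613 0.262 0.005] [0.647 0.296 0.009]
[144. 154.] 34 [0.616 0.299 0.005] [0.643 0.342 0.009]
[211. 186.] 957 [0.439 0.028 0.005] [0.595 0.167 0.121]
[247. 177.] 98 [ 0.533 -0.03   0.028] [ 0.558 -0.001  0.113]
[152. 178.] 155 [0.526 0.265 0.006] [0.568 0.302 0.064]
[316. 178.] 113 [ 0.533 -0.244  0.005] [ 0.579 -0.215  0.112]
[345. 182.] 228 [ 0.517 -0.348  0.005] [ 0.563 -0.302  0.081]
[281. 201.] 514 [ 0.437 -0.171  0.005] [ 0.527 -0.082  0.126]
[155. 210.] 1307 [0.381 0.218 0.005] [0.507 0.331 0.049]
[313. 204.] 108 [ 0.455 -0.252  0.005] [ 0.497 -0.205  0.111]
[343. 220.] 508 [ 0.361 -0.35   0.005] [ 0.489 -0.294  0.021]
[248. 236.] 161 [ 0.35  -0.046  0.005] [0.392 0.002 0.026]
```

View pics/crop0.png

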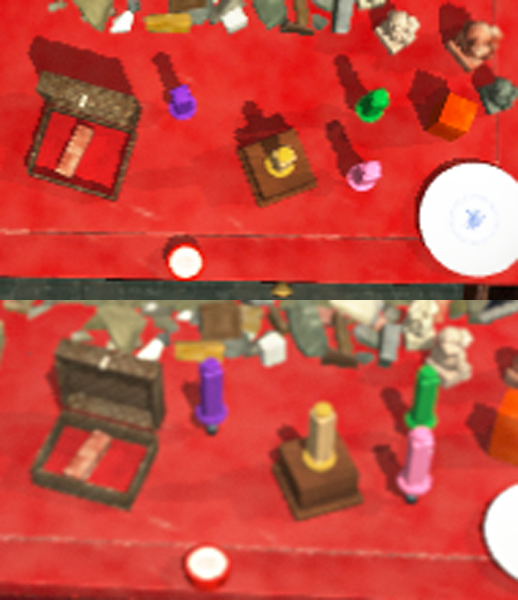

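The crop confirms it: the wooden handle with brass collar and cap stands in the dark stand (top-frame pixel ~(283,199)). Purple, green and pink are free-standing look-alikes. The lid stands open and roughly upright. Next I'll fit the poses to the depth points.

```bash
cat > fit.py <<'E'
from h import *
from scipy.optimize import least_squares
def sdb(p,lo,hi):
    c=(np.array(lo)+hi)/2; h=(np.array(hi)-lo)/2; q=abs(p-c)-h
    return np.linalg.norm(np.maximum(q,0),axis=1)+np.minimum(q.max(1),0)
def shell(z0,z1,x0,x1,cap):
    t=3; y=54
    zz=(z1-t,z1) if cap else (z0,z0+t)
    return [([x0,-y,z0],[x0+t,y,z1]),([x1-t,-y,z0],[x1,y,z1]),([x0,-y,z0],[x1,-y+t,z1]),([x0,y-t,z0],[x1,y,z1]),([x0,-y,zz[0]],[x1,y,zz[1]])]
BASE=shell(-29,-1,-84,0,False); LID=shell(0,24,-85,0,True)
def boxd(p,P):
    q=(P-[p[0],p[1],29])@R.from_euler('z',p[2]).as_matrix()
    ql=q@R.from_euler('y',p[3]).as_matrix()
    return np.min([sdb(q,*b) for b in BASE]+[sdb(ql,*b) for b in LID]+[np.full(len(q),15.)],0)
def pressd(p,P):
    q=(P-[p[0],p[1],0])@R.from_euler('z',p[2]).as_matrix()
    st=sdb(q,[-37,-37,0],[37,37,45])
    q2=(P-[p[3],p[4],0])@R.from_euler('z',p[5]).as_matrix()
    return np.min([st,sdb(q2,[-10,-10,51],[10,10,117]),sdb(q2,[-8,-8,117],[8,8,123]),sdb(q2,[-14,-14,45],[14,14,51]),np.full(len(q),15.)],0)
def cloud(tags,lo,hi):
    o=[]
    for t in tags:
        W=pts(load(t)).reshape(-1,3)*1000; o.append(W[np.all((W>lo)&(W<hi),1)])
    return o
def best(f,P,starts):
    return min((least_squares(f,s,args=(P,),loss='soft_l1',f_scale=2,x_scale=np.where(np.abs(s)>5,10,.2)) for s in np.array(starts,float)),key=lambda r:r.cost)
E
python3 - <<'E'
from fit import *
for tags in(['top0'],['side0'],['top0','side0']):
    P=np.vstack(cloud(tags,[420,25,5],[610,170,150]))
    r=best(boxd,P,[[560,85,y,a] for y in(-.35,-.2) for a in(1.3,1.6,1.8)])
    print('box',len(P),r.x.round(3),r.cost/len(P))
    P=np.vstack(cloud(tags,[425,-180,8],[535,-75,150]))
    r=best(pressd,P,[[475,-125,y,475,-125,z] for y in(.2,.5) for z in(-.3,.0,.4,.7)])
    print('press',len(P),r.x.round(3),r.cost/len(P))
E
```

```text
box 1033 [ 5.34035e+02  8.56470e+01 -2.74000e-01  1.40890e+01] 5.313281163018607
press 497 [ 4.87322e+02 -1.30650e+02  3.96000e-01  4.81372e+02 -1.28297e+02
  4.85000e-01] 1.6703663761670122
box 1942 [ 5.32068e+02  9.29580e+01 -2.69000e-01  1.53400e+00] 3.40759985254799
press 834 [ 4.87700e+02 -1.24341e+02  3.91000e-01  4.80720e+02 -1.21629e+02
  6.23000e-01] 1.595944758535374
box 2975 [ 5.32036e+02  9.18080e+01 -2.66000e-01  1.53900e+00] 4.2199909507223685
press 1331 [ 4.87617e+02 -1.25601e+02  3.85000e-01  4.80718e+02 -1.22336e+02
  5.94000e-01] 2.0115547261459223
```

```bash
python3 -m crank '[[[-546,-439,0],0,255],[[-546,-439,0],0,255],[[-546,-439,0],0,255],[[-546,-439,0],0,255],[[-546,-439,0],0,255],[[-546,-439,0],0,255],[[-546,-439,0],0,255],[[-546,-439,0],0,255],[[-546,-439,0],0,255],[[-546,-439,0],0,255]]' 40
```

```text
time: 1.1
eef_pos: [0.4763, 0.2353, 0.231]
tcp_rot: [0.142, 0.99, -0.0, -0.0]
contact_force: [-0.3, 0.1, -0.1]
opening: 0.001
finger_force: 0.0
```

```bash
python3 -m crank '[[[-155,-124,0],0,255],[[-155,-124,0],0,255],[[-155,-124,0],0,255],[[-155,-124,0],0,255],[[-155,-124,0],0,255],[[-155,-124,40],0,255],[[-155,-124,70],0,255],[[-155,-124,70],0,255]]' 40
python3 - <<'E'
from h import *
a=snap('top','top1');b=snap('side','side1'); print(get_state()['eef_pos'])
im=np.hstack([cv2.resize(x['frame'][90:250,130:330],(400,320)) for x in(a,b)])
cv2.imwrite('pics/c1.png',im)
E
```

```text
time: 1.9
eef_pos: [0.5853, 0.075, 0.1553]
tcp_rot: [0.142, 0.99, -0.001, -0.006]
contact_force: [-0.2, -0.1, 0.1]
opening: 0.002
finger_force: 0.0
[0.58892837 0.07506018 0.16103513]
```

View pics/c1.png

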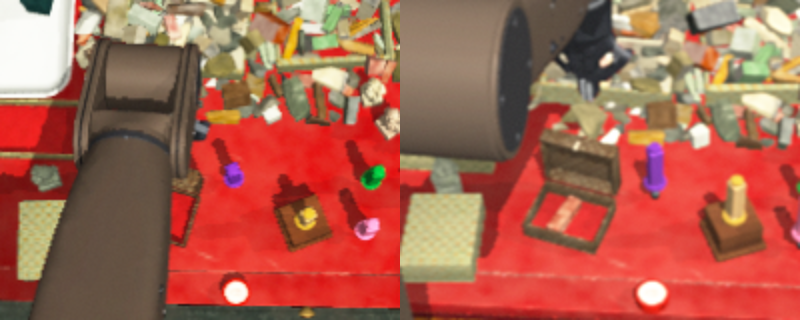

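The side view shows the gripper fingertips at crop (588,95), i.e. side pixel ~(224,137), behind the open lid. In the top view the arm hides them. I'll use them to check the side camera's bias.

Run:
```python
from h import *
W=pts(load('side1'))*1000; s=get_state()
M=R.from_quat(s['tcp_rot']).as_matrix(); Q=(W-s['eef_pos']*1000)@M
m=(abs(Q[...,0])<40)&(abs(Q[...,1])<40)&(Q[...,2]>-45)&(Q[...,2]<15)
q=Q[m]
for z in range(-45,15,6):
    k=q[(q[:,2]>=z)&(q[:,2]<z+6)]
    if len(k): print(z,len(k),k.min(0).round(1),k.max(0).round(1),np.median(k,0).round(1))
# pot in both pics
for t in('top0','side0'):
    W=pts(load(t))*1000; k=W[(W[...,2]>15)&(W[...,2]<26)&(W[...,0]>340)&(W[...,0]<400)&(abs(W[...,1]+22)<35)]
    print(t,len(k),k.min(0).round(1),k.max(0).round(1),k.mean(0).round(1))
```

```text
-45 25 [  6.4 -12.8 -44.7] [ 18.9  26.5 -39.1] [ 13.6   4.2 -43.3]
-39 14 [  9.8 -11.9 -38.7] [ 17.7   6.5 -33.1] [ 14.8   1.5 -36.5]
-33 15 [  8.  -10.3 -32.3] [ 18.1  16.2 -27.6] [ 13.5  -0.6 -30.1]
-27 24 [ -2.5 -12.2 -26.9] [ 17.5  15.4 -21.1] [ 11.9  -4.  -24.3]
-21 14 [ -1.3 -12.1 -20.4] [ 17.3  15.6 -15.6] [ 11.2  -1.8 -17.5]
-15 19 [ -2.6 -10.8 -14.9] [16.9 14.4 -9.7] [ 11.6  -3.  -12.8]
-9 13 [ 4.1 -9.4 -8.8] [15.9 15.6 -3. ] [12.6 -2.5 -6.3]
-3 2 [10.4  4.9 -1.9] [12.3  8.8  1.1] [11.4  6.8 -0.4]
3 1 [ 4.2 -3.   3.2] [ 4.2 -3.   3.2] [ 4.2 -3.   3.2]
top0 154 [350.  -45.5  15.2] [390.8  -4.8  24.4] [370.1 -24.1  19.7]
side0 197 [345.5 -38.2  15. ] [388.7   4.3  26. ] [366.6 -17.4  19.6]
```

```bash
python3 -m crank '[[[0,0,40],0,255],[[0,0,53],0,255],[[12,0,53],0,255],[[18,0,53],0,255],[[22,0,53],0,255],[[26,0,53],0,255],[[30,0,53],0,255],[[34,0,53],0,255],[[38,0,53],0,255],[[42,0,53],0,255]]' && python3 -m crank '[[[5,0,0],0,255],[[10,0,0],0,255],[[15,0,0],0,255],[[20,0,0],0,255],[[25,0,0],0,255],[[30,0,0],0,255],[[34,0,2],0,255],[[38,0,3],0,255],[[42,0,4],0,255],[[45,0,6],0,255]]'
python3 - <<'E'
from h import *
b=snap('side','side2')
cv2.imwrite('pics/c2.png',cv2.resize(b['frame'][110:240,150:300],(600,520)))
E
```

```text
time: 3.0
eef_pos: [0.5492, 0.0863, 0.1086]
tcp_rot: [0.142, 0.99, -0.0, 0.0]
contact_force: [0.9, -0.9, 0.4]
opening: 0.002
finger_force: 0.6
time: 4.0
eef_pos: [0.5057, 0.0992, 0.1023]
tcp_rot: [0.142, 0.99, 0.0, -0.0]
contact_force: [1.4, -0.1, 1.2]
opening: -0.002
finger_force: 0.5
```

View pics/c2.png

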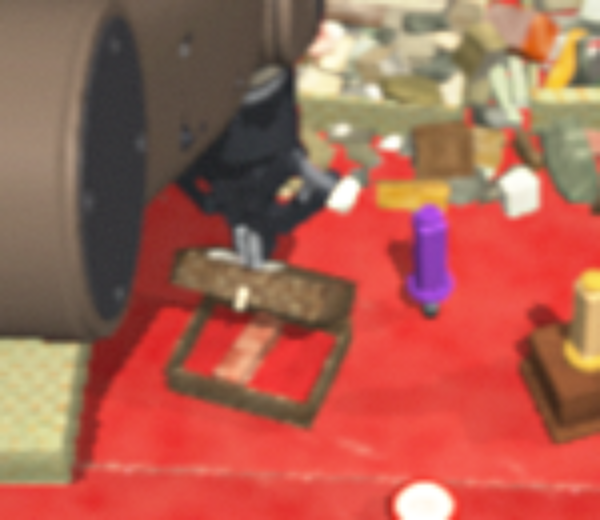

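The lid is at about 45° with the fingertips on its front edge (crop (250,262)). Next I'll go over the edge and push straight down on it.

```bash
python3 -m crank '[[[0,0,-10],0,255],[[20,0,-10],0,255],[[22,0,-4],0,255],[[22,0,0],0,255],[[26,0,3],0,255],[[29,0,6],0,255],[[33,0,9],0,255],[[36,0,12],0,255],[[39,0,15],0,255],[[42,0,18],0,255]]' && python3 -m crank '[[[2,0,4],0,255],[[5,0,7],0,255],[[7,0,11],0,255],[[9,0,14],0,255],[[11,0,17],0,255],[[12,0,20],0,255],[[13,0,22],0,255],[[14,0,24],0,255],[[15,0,26],0,255],[[15,0,27],0,255]]'
```

```text
time: 5.05
eef_pos: [0.4621, 0.1118, 0.0843]
tcp_rot: [0.143, 0.99, -0.0, -0.006]
contact_force: [-12.1, 3.4, 11.4]
opening: 0.002
finger_force: 8.6
time: 6.05
eef_pos: [0.4462, 0.116, 0.0549]
tcp_rot: [0.143, 0.99, -0.0, -0.008]
contact_force: [-10.6, 3.3, 5.0]
opening: -0.001
finger_force: 5.4
```

Run:
```python
from h import *
b=snap('side','side3')
cv2.imwrite('pics/c3.png',cv2.resize(b['frame'][130:240,160:290],(650,550),interpolation=cv2.INTER_CUBIC))
s=get_state();print(s['contact_force'],s['wrist_torque'],s['eef_pos'])
```

```text
[-9.83987113  4.06930343  3.76870575] [0.65014828 1.67426656 0.0189881 ] [0.44608847 0.11600415 0.05479155]
```

View pics/c3.png

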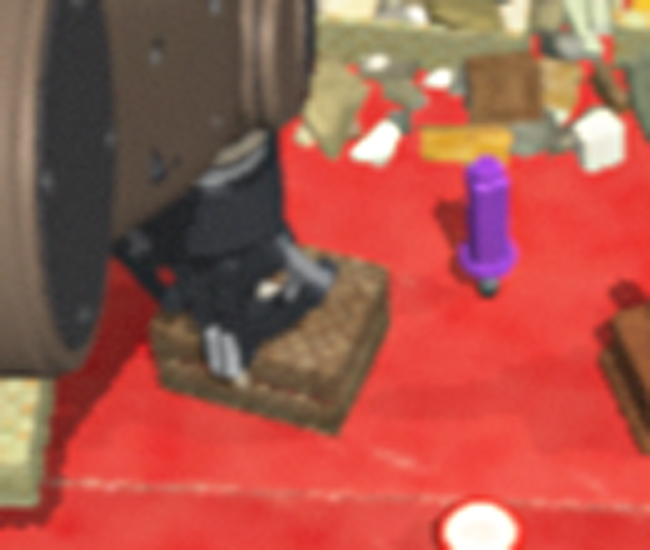

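The lid is nearly shut, but the fingertips (crop (228,370)) sit in front of the edge and lean on it. Lift off and remeasure.

```bash
python3 -m crank '[[[2,0,-10],0,255],[[2,0,-40],0,255],[[2,0,-60],0,255],[[2,0,-60],0,255],[[2,0,-60],0,255]]'
python3 - <<'E'
from fit import *
snap('side','side4'); s=get_state();print(s['eef_pos'],s['contact_force'])
P=np.vstack(cloud(['side4'],[420,25,5],[560,170,70]))
r=best(boxd,P,[[532,92,-.266,a] for a in(.05,.15,.3)]); print(r.x.round(3),r.cost/len(P))
P2=np.vstack(cloud(['top0'],[420,25,5],[560,170,27]))
r=best(lambda p,P:boxd([*p,1.535],P),P2,[[532,86,-.27]]);print('top base',r.x.round(3))
P2=np.vstack(cloud(['side0'],[420,25,5],[560,170,27]))
r=best(lambda p,P:boxd([*p,1.535],P),P2,[[532,86,-.27]]);print('side base',r.x.round(3))
E
```

```text
time: 6.6
eef_pos: [0.4502, 0.1155, 0.1177]
tcp_rot: [0.143, 0.99, 0.0, 0.001]
contact_force: [-0.3, 0.6, -1.1]
opening: 0.007
finger_force: 0.0
[0.44935782 0.11548481 0.11673761] [ 0.52636828  0.45663893 -0.8403251 ]
[ 5.31556e+02  9.27510e+01 -2.70000e-01  8.40000e-02] 0.9094723264522239
top base [ 5.30888e+02  8.62260e+01 -2.67000e-01]
side base [ 5.31671e+02  9.24070e+01 -2.73000e-01]
```

```bash
python3 -m crank '[[[-3,0,25],0,255],[[-3,0,45],0,255],[[-3,0,52],0,255],[[-3,0,55],0,255],[[-3,0,57],0,255],[[-3,0,59],0,255],[[-3,0,60],0,255],[[-3,0,61],0,255],[[-3,0,62],0,255],[[-3,0,63],0,255]]'
```

```text
time: 7.65
eef_pos: [0.4524, 0.1149, 0.0545]
tcp_rot: [0.142, 0.99, 0.0, 0.0]
contact_force: [-1.5, 0.3, 0.9]
opening: 0.002
finger_force: 0.4
```

```bash
python3 -m crank '[[[0,0,1],0,255],[[0,0,2],0,255],[[0,0,3],0,255],[[0,0,3],0,255]]'
```

```text
time: 8.05
eef_pos: [0.4524, 0.1149, 0.0525]
tcp_rot: [0.142, 0.99, -0.0, -0.001]
contact_force: [-4.9, -0.2, 8.6]
opening: 0.002
finger_force: 4.5
```

```bash
python3 -m crank '[[[0,0,1],0,255],[[0,0,1],0,255]]'; python3 -m crank '[[[0,0,-25],0,255],[[0,0,-70],0,255],[[-20,-40,-115],8,105],[[-40,-85,-130],16,105],[[-60,-130,-130],24,105],[[-80,-175,-130],32,105],[[-96,-221,-130],40,105],[[-96,-221,-130],40,105],[[-96,-221,-130],40,105],[[-96,-221,-130],40,105]]';  python3 - <<'E'
from fit import *
b=snap('side','side5');a=snap('top','top5'); s=get_state();print(s['eef_pos'],s['tcp_rot'],s['qpos'].round(2))
for t,f in(('side5',b),('top5',a)):
    P=np.vstack(cloud([t],[420,25,5],[560,170,70]))
    r=best(boxd,P,[[532,90,-.266,a] for a in(.0,.05,)]); print(len(P),r.x.round(3),r.cost/len(P))
im=np.hstack([cv2.resize(x['frame'][110:240,190:320],(400,400),interpolation=cv2.INTER_CUBIC) for x in(a,b)])
cv2.imwrite('pics/c5.png',im)
E
```

```text
time: 8.25
eef_pos: [0.4524, 0.1149, 0.0522]
tcp_rot: [0.142, 0.99, -0.0, -0.001]
contact_force: [-6.9, -0.2, 13.2]
opening: -0.001
finger_force: 7.2
time: 9.25
eef_pos: [0.4818, -0.1234, 0.1798]
tcp_rot: [0.472, 0.882, 0.0, -0.001]
contact_force: [0.1, 0.1, 0.4]
opening: 0.591
finger_force: 0.0
[ 0.48192604 -0.12271302  0.17995146] [ 4.71287417e-01  8.81979579e-01  1.31582942e-04 -4.18821726e-04] [-0.45 -0.06  2.05  0.    1.15 -1.04]
1454 [ 5.3182e+02  9.2634e+01 -2.7300e-01  4.4000e-02] 0.980216305289618
1048 [ 5.32634e+02  8.86970e+01 -2.71000e-01  3.90000e-02] 1.104448521640265
```

View pics/c5.png

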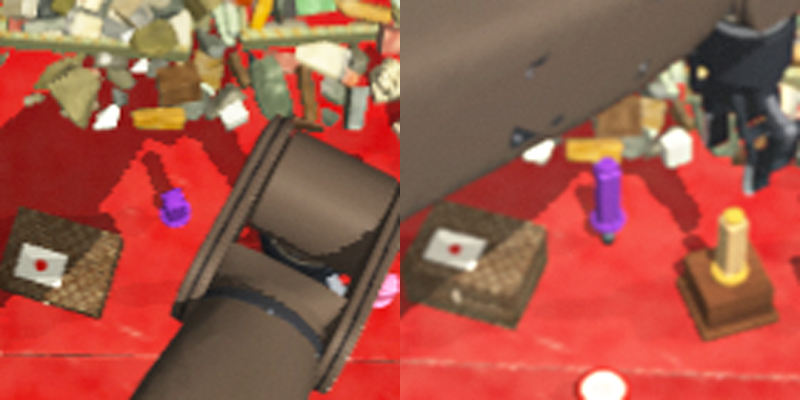

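The lid looks shut: the label with its dot is visible at top crop (41,266) and side crop (456,249). The depth fit hints at a small residual angle, so I'll check the lid-top plane and the handle.

Run:
```python
from fit import *
for t,h in(('side5',(531.8,92.6,-.273)),('top5',(532.6,88.7,-.271))):
    c=load(t); W=pts(c)*1000; q=(W-[h[0],h[1],0])@R.from_euler('z',h[2]).as_matrix()
    m=(q[...,0]>-80)&(q[...,0]<-6)&(abs(q[...,1])<48)&(q[...,2]>44)&(q[...,2]<66)
    k=q[m]; A=np.c_[np.ones(len(k)),k[:,:2]]; s,*_=np.linalg.lstsq(A,k[:,2],rcond=None)
    print(t,len(k),s.round(4),'front z',s[0]-85*s[1],'resid',(k[:,2]-A@s).std())
    mt=(q[...,0]>-180)&(q[...,0]<-100)&(abs(q[...,1])<60)&(abs(q[...,2])<10); print('table',np.nanmean(q[mt],0))
    f=c['frame'].astype(int); red=(f[...,2]>120)&(f[...,2]-f[...,1]>60)&m
    lab=(f.min(2)>120)&m
    print('dot',red.sum(),q[red].mean(0).round(1),W[red].mean(0).round(1),'label',lab.sum(),q[lab].mean(0).round(1),q[lab].min(0).round(1),q[lab].max(0).round(1))
P=np.vstack(cloud(['side5'],[425,-180,8],[535,-75,128]))
r=best(pressd,P,[[487,-125,.39,480,-125,z] for z in(-.3,.0,.4,.7)]);print(r.x.round(3))
# finger tips relative to TCP
s=get_state(); M=R.from_quat(s['tcp_rot']).as_matrix(); Q=(pts(load('side5'))*1000-s['eef_pos']*1000)@M
k=Q[(abs(Q[...,0])<40)&(abs(Q[...,1])<60)&(Q[...,2]>-30)&(Q[...,2]<10)]
print(len(k),k.min(0).round(1),k.max(0).round(1),np.median(k,0).round(1)); print(np.percentile(k[:,1],[2,10,25,50,75,90,98]).round(1))
```

```text
side5 734 [ 5.37024e+01 -3.60000e-03  1.60000e-03] front z 54.00654902215339 resid 2.1397231506638295
table [-141.130583     -0.59246096    1.01511114]
dot 10 [-52.2  14.1  55.1] [485.3 120.3  55.1] label 169 [-51.2  14.2  54.1] [-68.9 -10.7  49. ] [-31.   39.6  59.7]
top5 741 [ 5.36014e+01  2.10000e-03 -1.70000e-03] front z 53.42522196074931 resid 2.136570077776908
table [-139.73394831    0.18746098    0.5166085 ]
dot 13 [-50.2  16.1  54.2] [488.5 117.7  54.2] label 148 [-50.5  14.9  53.9] [-67.1  -8.8  49. ] [-33.   37.7  60. ]
[ 4.87841e+02 -1.24246e+02  3.85000e-01  4.80902e+02 -1.21652e+02
  6.14000e-01]
111 [ -8.3 -39.5 -30. ] [15.5 39.9 -3.6] [  7.8  24.2 -18.8]
[-39.3 -37.5 -32.6  24.2  26.9  27.9  33.6]
```

The lid top is flat (slope ~0), so it is shut, and the TCP is already centred over the handle. Descend and grip.

```bash
python3 -m crank '[[[0,0,30],0,105],[[0,0,60],0,105],[[0,0,85],0,105],[[0,0,105],0,105],[[0,0,112],0,105],[[0,0,112],0,180],[[0,0,112],0,220],[[0,0,112],0,255],[[0,0,112],0,255],[[0,0,112],0,255]]' 50 && python3 -m crank '[[[0,0,0],0,255],[[0,0,0],0,255]]'
python3 - <<'E'
from h import *
s=get_state();print(s['eef_pos'],s['contact_force'],s['wrist_torque'],s['opening']*85,s['finger_force'])
E
```

```text
time: 10.35
eef_pos: [0.483, -0.1245, 0.0695]
tcp_rot: [0.472, 0.881, 0.0, 0.001]
contact_force: [-0.6, 0.9, 2.4]
opening: 0.229
finger_force: 51.6
time: 10.55
eef_pos: [0.483, -0.1245, 0.0695]
tcp_rot: [0.472, 0.881, 0.0, 0.001]
contact_force: [-0.4, 1.6, 5.9]
opening: 0.229
finger_force: 51.9
[ 0.48298087 -0.12453819  0.06949658] [-0.41408343  1.61693278  5.87152652] [0.28614655 0.04559248 0.11137586] 19.423579172055117 51.92447125911713
```

Gripped at 19.4 mm. Lift straight up, then travel over to beside the box.

```bash
python3 -m crank '[[[0,0,-10],0,255],[[0,0,-30],0,255],[[0,0,-50],0,255],[[0,0,-75],0,255],[[0,0,-90],0,255],[[0,0,-90],0,255],[[0,0,-90],0,255]]'
python3 - <<'E'
from h import *
s=get_state();print(s['eef_pos'],s['contact_force'],s['opening']*85)
M=R.from_quat(s['tcp_rot']).as_matrix()
print(M.T@(np.array([486,118.5,0])-s['eef_pos']*1000*[1,1,0]))
b=snap('side','side6')
W=pts(b)*1000;Q=(W-s['eef_pos']*1000)@M
m=(abs(Q[...,0])<25)&(abs(Q[...,1])<25)&(Q[...,2]>2)&(Q[...,2]<70)
for z in range(0,70,6):
    k=Q[m&(Q[...,2]>=z)&(Q[...,2]<z+6)]
    if len(k): print(z,len(k),k.min(0).round(1),k.max(0).round(1),k.mean(0).round(1))
v,u=np.argwhere(m).mean(0).astype(int)
cv2.imwrite('pics/c6.png',cv2.resize(b['frame'][v-45:v+35,u-50:u+50],(600,480),interpolation=cv2.INTER_CUBIC)); print(u,v)
E
```

```text
time: 11.25
eef_pos: [0.4818, -0.1242, 0.158]
tcp_rot: [0.472, 0.881, -0.0, -0.0]
contact_force: [0.0, 0.7, -1.0]
opening: 0.226
finger_force: 51.2
[ 0.48176997 -0.12422006  0.15795102] [ 0.04975572  0.6785539  -0.97942673] 19.192894707638853
[ 1.99770630e+02  1.37922504e+02 -1.18289169e-02]
0 7 [11.  -7.2  2.4] [14.2 10.5  5.1] [12.6  2.6  3.6]
6 12 [ -0.4 -10.6   6.5] [15.   6.4 11.6] [ 9.7 -3.1  8.7]
12 34 [ -7.  -17.5  12.1] [18.3 10.  18. ] [ 8.1 -7.  15.9]
18 23 [-10.9 -15.4  18. ] [19.7 10.5 23. ] [ 9.1 -4.1 19.8]
24 1 [  8.8 -10.3  26.5] [  8.8 -10.3  26.5] [  8.8 -10.3  26.5]
36 5 [ 2.7 -7.2 37. ] [ 7.3  0.3 41.7] [ 4.7 -2.6 40. ]
42 8 [-0.5 -5.6 42.1] [ 8.8  3.3 46.3] [ 6.2 -2.1 44.4]
48 6 [ 1.1 -5.4 48.2] [ 8.9  2.9 52.2] [ 5.8 -1.7 50.5]
296 177
```

View pics/c6.png

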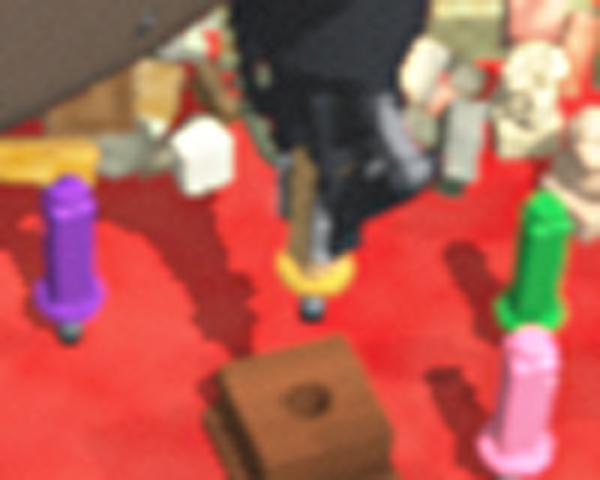

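The press is held upright, with its foot at crop (312,308) in line with the tool axis. Next, move over the dot.

```bash
python3 -m crank '[[[25,17,0],0,255],[[57,39,0],0,255],[[90,62,0],0,255],[[122,84,0],0,255],[[155,107,0],0,255],[[180,124,0],0,255],[[193,133,10],0,255],[[200,138,20],0,255],[[200,138,30],0,255],[[200,138,30],0,255]]'
python3 - <<'E'
from h import *
s=get_state();print(s['eef_pos'],s['contact_force'],s['opening']*85)
b=snap('side','side7');snap('top','top7')
cv2.imwrite('pics/c7.png',cv2.resize(b['frame'][140:220,170:270],(800,600)[:1]+(640,) if 0 else (750,600),interpolation=cv2.INTER_CUBIC))
E
```

```text
time: 12.3
eef_pos: [0.4844, 0.118, 0.1254]
tcp_rot: [0.472, 0.881, -0.002, -0.002]
contact_force: [-0.6, -0.7, -1.2]
opening: 0.229
finger_force: 51.2
[0.48443607 0.11801824 0.1254183 ] [-0.58326325 -0.67596736 -1.17906273] 19.44234658199102
```

View pics/c7.png

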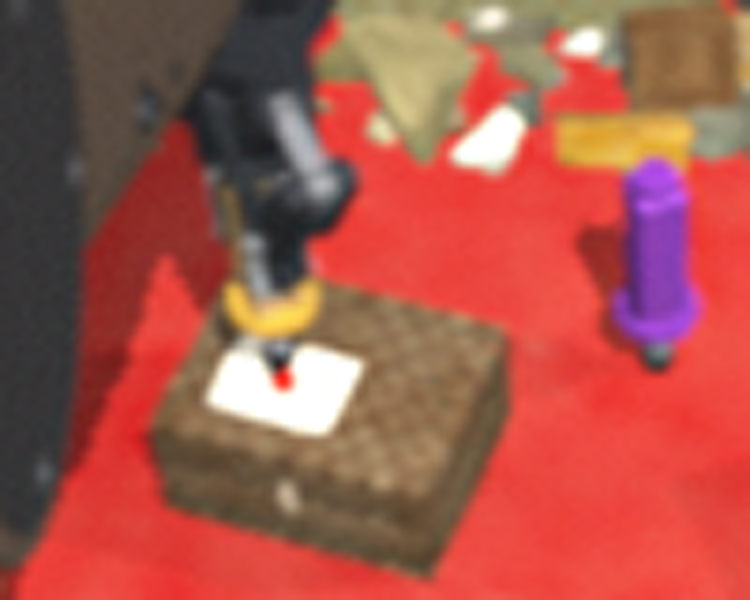

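The foot is just above the dot: foot bottom at crop ~(277,362), dot centre ~(286,381). Compare both along their rays at known heights.

Run:
```python
from h import *
def ray(c,u,v,z):
    h=384; f=h/2/np.tan(np.radians(float(c['vfov']))/2)
    K=np.array([[f,0,float(c['cx'])],[0,f,float(c['cy'])],[0,0,1]])
    p=cv2.undistortPoints(np.array([[[u,v]]],float),K,np.array([float(c['k1']),0,0,0])).ravel()
    d=R.from_quat(c['orientation']).apply([*p,1]); o=c['origin']; return (o+d*(z-o[2])/d[2])*1000
for t in('side5','top5'):
    c=load(t); f=c['frame'].astype(float)
    W=pts(c)*1000; m=(np.hypot(W[...,0]-486,W[...,1]-119)<14)&(W[...,2]>44)
    w=np.clip(f[...,2]-f[...,1]-25,0,None)*m; v,u=np.mgrid[:384,:512]
    U,V=(w*u).sum()/w.sum(),(w*v).sum()/w.sum(); print(t,U,V,ray(c,U,V,.053).round(1))
c=load('side7'); print('foot',ray(c,170+277/7.5-.5,140+362/7.5-.5,.0709).round(1),get_state()['eef_pos'])
W=pts(c)*1000; s=get_state()['eef_pos']*1000
for z0,z1 in((71,80),(82,100)):
    k=W[(np.hypot(W[...,0]-s[0],W[...,1]-s[1])<25)&(W[...,2]>z0)&(W[...,2]<z1)]; print(z0,len(k),k.min(0).round(1),k.max(0).round(1),k.mean(0).round(1))
print(c['frame'][182:194,200:216].sum(2))
```

```text
side5 207.3713527851459 190.57692307692307 [487.8 121.1  53. ]
top5 202.84294871794873 195.76121794871796 [488.3 117.1  53. ]
foot [483.  121.4  70.9] [0.48597617 0.11773763 0.12753148]
71 11 [475.  116.2  71.2] [482.1 124.5  79.8] [479.  119.6  76.8]
82 4 [477.5 118.1  84.6] [480.  126.   88.5] [478.7 121.9  86.6]
[[290 421 495 507 522 552 567 564 555 548 516 434 349 316 322 331]
 [215 309 428 496 526 545 543 539 518 495 438 361 322 314 329 345]
 [185 266 402 500 518 498 484 476 423 351 328 322 313 314 321 342]
 [232 358 512 572 535 450 416 440 361 302 357 374 342 310 302 315]
 [386 523 593 602 512 384 405 466 415 493 642 667 603 508 415 334]
 [656 735 721 695 580 345 260 288 352 672 765 765 765 764 737 633]
 [761 765 765 765 750 468 210 150 415 755 765 765 765 765 765 765]
 [765 765 765 765 765 641 356 252 505 753 765 765 765 765 765 765]
 [765 765 765 765 765 747 497 310 425 685 765 765 765 764 765 765]
 [765 764 764 765 765 764 625 420 484 709 765 765 764 764 765 765]
 [765 765 765 765 765 765 756 690 711 762 765 765 764 765 765 765]
 [765 765 765 765 765 765 765 765 765 765 765 764 765 765 765 749]]
```

```bash
python3 -m crank '[[[0,1,5],0,255],[[0,1,10],0,255],[[0,1,14],0,255],[[0,1,17],0,255],[[0,1,17],0,255],[[0,1,17],0,255]]'
python3 - <<'E'
from h import *
b=snap('side','side8');s=get_state();print(s['eef_pos'],s['contact_force'],s['tcp_rot'])
cv2.imwrite('pics/c8.png',cv2.resize(b['frame'][165:205,185:235],(750,600),interpolation=cv2.INTER_CUBIC))
E
```

```text
time: 13.0
eef_pos: [0.4872, 0.1192, 0.1113]
tcp_rot: [0.472, 0.881, -0.0, -0.0]
contact_force: [0.2, 0.1, -1.1]
opening: 0.228
finger_force: 51.2
[0.48726636 0.119261   0.11147588] [-0.273565    0.17117873 -0.28557698] [4.72311188e-01 8.81431855e-01 7.60294998e-05 1.44732609e-04]
```

View pics/c8.png

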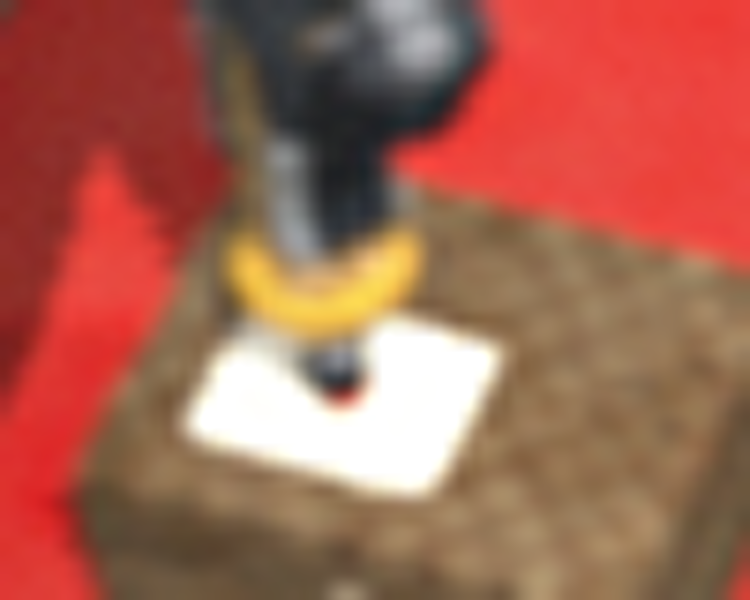

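The foot is almost on the dot, with a red sliver showing at (343,398). It needs about 2 mm toward the robot and right, i.e. tool y −2. Then press down gently.

```bash
python3 -m crank '[[[0,-2,0],0,255],[[0,-2,0],0,255],[[0,-2,2],0,255],[[0,-2,4],0,255],[[0,-2,5],0,255],[[0,-2,6],0,255],[[0,-2,7],0,255],[[0,-2,7],0,255],[[0,-2,7],0,255]]'; python3 -c "
from h import *
s=get_state();print(s['eef_pos'],s['contact_force'])"
```

```text
time: 13.95
eef_pos: [0.4856, 0.1181, 0.1045]
tcp_rot: [0.472, 0.881, 0.0, 0.0]
contact_force: [-1.0, 0.6, 1.5]
opening: 0.226
finger_force: 51.6
[0.48556654 0.11811213 0.10449184] [-1.04943496  0.56057831  1.47918136]
```

```bash
python3 -m crank '[[[0,0,1],0,255],[[0,0,2],0,255],[[0,0,3],0,255],[[0,0,3],0,255],[[0,0,3],0,255],[[0,0,3],0,255]]'
python3 - <<'E'
from h import *
F=[]
for i in range(6):
    b=snap('side','side9'); s=get_state(); F.append(s['contact_force'])
print(np.mean(F,0),np.std(F,0),s['eef_pos'],s['tcp_rot'])
cv2.imwrite('pics/c9.png',cv2.resize(b['frame'][165:205,185:235],(750,600),interpolation=cv2.INTER_CUBIC))
M=R.from_quat(s['tcp_rot']).as_matrix();W=pts(b)*1000
m=(np.hypot(W[...,0]-485,W[...,1]-119)<22)&(W[...,2]>60)&(W[...,2]<90)&(b['frame'][...,2].astype(int)-b['frame'][...,0]>90)
print(m.sum(),W[m].mean(0),np.percentile(W[m][:,2],[10,50,90]))
E
```

```text
time: 14.55
eef_pos: [0.4856, 0.1181, 0.1015]
tcp_rot: [0.472, 0.881, 0.0, 0.0]
contact_force: [0.4, 0.6, 3.4]
opening: 0.227
finger_force: 51.7
[-1.15704692  0.13453943  3.10721403] [0.29642733 0.5421366  0.56144925] [0.48556455 0.11811508 0.10138934] [4.72383165e-01 8.81393290e-01 6.83646180e-05 1.01368571e-04]
46 [477.35843835 119.18019932  83.19293463] [79.79187693 83.15876468 86.27249106]
```

View pics/c9.png

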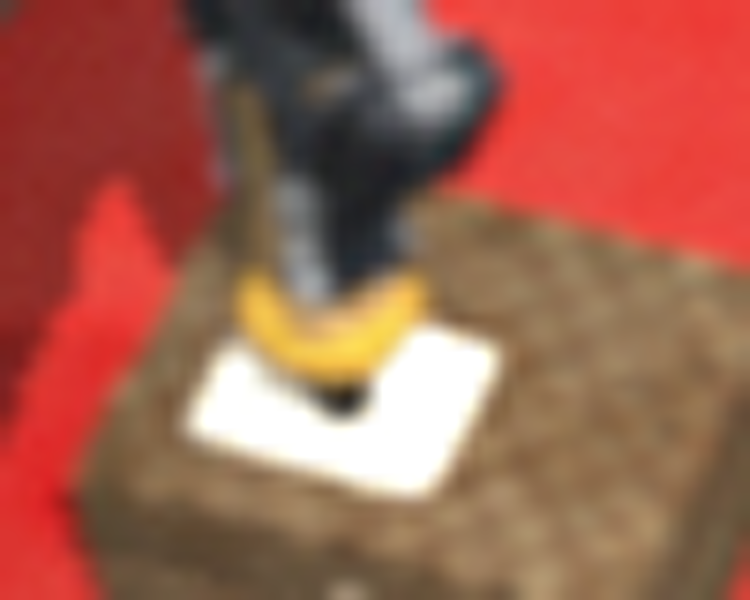

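The foot covers the dot fully (crop (344,400), no red showing). The press is upright, with about 3.1 N measured plus ~0.9 N weight, so roughly 4 N, which is half-way in. Handing in.

```bash
python3 -c "
from plant import ctrl; print(ctrl.sign_off())"
```

```text
the job is handed in; nothing more can be done
None
```

I shut the lid and handed the job in with the press still held upright on the red dot, foot about half-way in (about 4 N). I never moved the paste pot, lion or orange seal. While lowering the lid the fingertips briefly caught its front edge at about 17 N; I lifted off and pressed it shut again.

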